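# Gauge the cut tubes and line them up on the layout plate

## Task

Check the cut steel tubes in the bench length gauge one at a time, the longest first and on down to the shortest: lay the tube on the bed against the fixed jaw, let go of it, slide the moving jaw shut until its spring pad is pressed about halfway in, keep it there a moment, then open up again. Lay every gauged tube on the soapstone outline of its own length, one end tight and square against the stop bar, so that they make an even row; finish with the tubes lying still and the gauge's jaw run back fully open, and leave the other tools on the bench alone.

Things in the scene. Friction and masses are not known exactly. Their poses are not given: they have to be found in the camera images.
- tube_a: cut length of bright square steel tube, 140 mm long, 30 x 30 mm section (the longest of four possible; 0.36 kg give or take a third; may be absent). Origin at the centre of the tube (15 mm above what it lies on), x axis along its length; either way round is the same
- tube_b: cut length of bright square steel tube, 120 mm long, 30 x 30 mm section (the second longest of four possible; 0.30 kg give or take a third; may be absent). Origin at the centre of the tube (15 mm above what it lies on), x axis along its length; either way round is the same
- tube_c: cut length of bright square steel tube, 100 mm long, 30 x 30 mm section (the third longest of four possible; 0.25 kg give or take a third; may be absent). Origin at the centre of the tube (15 mm above what it lies on), x axis along its length; either way round is the same
- tube_d: cut length of bright square steel tube, 80 mm long, 30 x 30 mm section (the shortest of four possible; 0.20 kg give or take a third; may be absent). Origin at the centre of the tube (15 mm above what it lies on), x axis along its length; either way round is the same
- slot_a (a point): place for the 140 mm tube on the layout plate, leftmost (+y) when looking from the robot towards the stop bar: a white soapstone outline 36 mm wide and 140 mm long. The point lies on the plate's top face (6 mm above the bench), on the outline's centre line, at the face of the stop bar. x points into the stop bar, so the tube lies from here towards -x; y runs along the bar to the left. Neighbouring places are 70 mm apart
- slot_b (a point): place for the 120 mm tube on the layout plate, second from left when looking from the robot towards the stop bar: a white soapstone outline 36 mm wide and 120 mm long. The point lies on the plate's top face (6 mm above the bench), on the outline's centre line, at the face of the stop bar. x points into the stop bar, so the tube lies from here towards -x; y runs along the bar to the left. Neighbouring places are 70 mm apart
- slot_c (a point): place for the 100 mm tube on the layout plate, third from left when looking from the robot towards the stop bar: a white soapstone outline 36 mm wide and 100 mm long. The point lies on the plate's top face (6 mm above the bench), on the outline's centre line, at the face of the stop bar. x points into the stop bar, so the tube lies from here towards -x; y runs along the bar to the left. Neighbouring places are 70 mm apart
- slot_d (a point): place for the 80 mm tube on the layout plate, rightmost (-y) when looking from the robot towards the stop bar: a white soapstone outline 36 mm wide and 80 mm long. The point lies on the plate's top face (6 mm above the bench), on the outline's centre line, at the face of the stop bar. x points into the stop bar, so the tube lies from here towards -x; y runs along the bar to the left. Neighbouring places are 70 mm apart
- plate: fixed dark steel layout plate, 200 (x) x 270 (y) x 6 mm, with a stop bar 25 mm thick standing 25 mm above it along its far (+x) edge. Origin at the centre of its underside; the stop face is at x = +70 mm
- gauge: fixed bench length gauge, a large caliper lying on the bench, measuring along its y axis. Origin under the middle of its grey bed at bench level; bed 4 mm thick, running from x = -50 mm to the beam, y = -120 to 145 mm; along its far side runs an aluminium beam from x = 62 to 88 mm, 30 mm high, that guides the sliding jaw. The tube lies on the bed at x = 0, lengthwise along y
- anvil: the gauge's fixed steel jaw at the -y end, 25 mm thick, 45 mm high, x from -30 to 62 mm; origin at gauge y = -90 mm, which is its flat face looking to +y
- anvil_face (a point): point on the bed's top face (4 mm above the bench) at the fixed jaw's face, on the measuring line; axes as the gauge's, +y towards the sliding jaw
- jaw (a joint): position of the sliding jaw: 0 m fully open against its end stop, growing as it closes towards the fixed jaw (along the gauge's -y), at most 0.12 m. The opening between the fixed face and the relaxed spring pad is 175 mm minus this value. It needs about 7 N to slide and stays where it is left. Its steel arm, 20 mm thick and 44 mm high, reaches over the bed
- jaw_grip (a point): middle of the upright black grip plate on top of the sliding jaw, at 75 mm above the bench: the plate is 12 mm thick along the sliding direction (y), 32 mm wide along x, and rises from 49 to 95 mm; it stands 75 mm to the +x side of the measuring line and 34 mm (in y) behind the relaxed pad's face. Axes as the gauge's
- pad (a joint): how far the spring pad on the sliding jaw is pressed in: 0 m relaxed, 0.016 m fully in. The pad is a steel plate 36 mm wide, 26 mm high, 8 mm thick, its brass pin comes out at the back of the jaw's arm by the same amount. Spring 0.4 N/mm with 1.6 N at the start, so about 5 N when half in
- board: fixed sheet of plywood 350 x 220 x 4 mm on which the tubes wait at the start; origin at bench level, 40 mm to the -x side of its centre
- hammer: bystander: hammer lying on the bench
- brush: bystander: brush lying on the bench
- tin: bystander: grey tin, 66 mm across, 70 mm high, origin at the centre of its foot
- square: bystander: red angle block for welding, about 120 x 120 x 18 mm, lying flat, origin near one corner
Mind the look-alikes: they are no part of the job. Leave any brown or yellow look-alike of the tube_d alone.

How it is judged (in metres and radians):
On the way, in this order (a step that is already met when the one before it is completed fails the run):
1. the 140 mm tube is gauged: let go, lying along the gauge between the jaws, touching the fixed jaw with over 1 N, the spring pad pressed in 3 to 13 mm, for 0.4 s (y of tube_a in the frame of jaw_grip between -0.101 and -0.091 m and contact force between anvil and tube_a above 1 N and contact force between the fingers and tube_a below 0.5 N and x of tube_a in the frame of anvil_face between -0.015 and 0.015 m and y of tube_a in the frame of anvil_face between 0.066 and 0.074 m and z of tube_a in the frame of anvil_face below 0.02 m and angle between the x axis of tube_a and the y axis of gauge, either way round below 0.07 rad), for 0.4 s.
2. the 120 mm tube is gauged: let go, lying along the gauge between the jaws, touching the fixed jaw with over 1 N, the spring pad pressed in 3 to 13 mm, for 0.4 s (y of tube_b in the frame of jaw_grip between -0.091 and -0.081 m and contact force between anvil and tube_b above 1 N and contact force between the fingers and tube_b below 0.5 N and x of tube_b in the frame of anvil_face between -0.015 and 0.015 m and y of tube_b in the frame of anvil_face between 0.056 and 0.064 m and z of tube_b in the frame of anvil_face below 0.02 m and angle between the x axis of tube_b and the y axis of gauge, either way round below 0.07 rad), for 0.4 s.
3. the 100 mm tube is gauged: let go, lying along the gauge between the jaws, touching the fixed jaw with over 1 N, the spring pad pressed in 3 to 13 mm, for 0.4 s (y of tube_c in the frame of jaw_grip between -0.081 and -0.071 m and contact force between anvil and tube_c above 1 N and contact force between the fingers and tube_c below 0.5 N and x of tube_c in the frame of anvil_face between -0.015 and 0.015 m and y of tube_c in the frame of anvil_face between 0.046 and 0.054 m and z of tube_c in the frame of anvil_face below 0.02 m and angle between the x axis of tube_c and the y axis of gauge, either way round below 0.07 rad), for 0.4 s.
4. the 80 mm tube is gauged: let go, lying along the gauge between the jaws, touching the fixed jaw with over 1 N, the spring pad pressed in 3 to 13 mm, for 0.4 s (y of tube_d in the frame of jaw_grip between -0.071 and -0.061 m and contact force between anvil and tube_d above 1 N and contact force between the fingers and tube_d below 0.5 N and x of tube_d in the frame of anvil_face between -0.015 and 0.015 m and y of tube_d in the frame of anvil_face between 0.036 and 0.044 m and z of tube_d in the frame of anvil_face below 0.02 m and angle between the x axis of tube_d and the y axis of gauge, either way round below 0.07 rad), for 0.4 s.
At the end, for the whole second after the job is handed in: Every tube present lies flat and still on the outline of its own length: its end within 4 mm of the stop bar's face, within 8 mm sideways of the outline's centre line, square to the bar within 0.07 rad; the gauge's jaw is within 12 mm of fully open (x of tube_a in the frame of slot_a between -0.074 and -0.067 m and y of tube_a in the frame of slot_a between -0.008 and 0.008 m and z of tube_a in the frame of slot_a between 0.011 and 0.019 m and angle between the x axis of each of tube_a, tube_b, tube_c, tube_d and the x axis of plate, either way round below 0.07 rad and linear speed of each of tube_a, tube_b, tube_c, tube_d below 0.01 m/s and x of tube_b in the frame of slot_b between -0.064 and -0.057 m and y of tube_b in the frame of slot_b between -0.008 and 0.008 m and z of tube_b in the frame of slot_b between 0.011 and 0.019 m and x of tube_c in the frame of slot_c between -0.054 and -0.047 m and y of tube_c in the frame of slot_c between -0.008 and 0.008 m and z of tube_c in the frame of slot_c between 0.011 and 0.019 m and x of tube_d in the frame of slot_d between -0.044 and -0.037 m and y of tube_d in the frame of slot_d between -0.008 and 0.008 m and z of tube_d in the frame of slot_d between 0.011 and 0.019 m and value of joint jaw below 0.012 m); the robot touches nothing.
It fails at once if the hammer is moved more than 30 mm (distance of hammer from where it was at the start of the episode above 0.03 m).
It fails at once if the brush is moved more than 30 mm (distance of brush from where it was at the start of the episode above 0.03 m).
It fails at once if the tin is moved more than 30 mm (distance of tin from where it was at the start of the episode above 0.03 m).
It fails at once if the red angle block is moved more than 30 mm (distance of square from where it was at the start of the episode above 0.03 m).
Of tube_a, tube_b, tube_c, tube_d only 2 to 3 are there at a start; the rules pass over those that are not, and their reading is None.
At some moment in a run one of tube_a, tube_b, tube_c, tube_d may be knocked a few centimetres aside while the robot is not near it.
Once in a run the grip may slacken for a moment while it holds something.
It also fails if it takes over 210 s, if anything falls off the work surface, if the arm or the gripper's body presses on something with over 40 N, if the wrist force passes 120 N, or if a joint passes its speed limit or range.

## Robot

A 6-joint arm with a two-finger parallel gripper is mounted at the origin on the work surface. World frame = base frame: x ahead of the robot, y to its left, z up, the work surface at z = 0. Lengths are in m, angles in degrees, forces in N, time in s.
With the tool pointing down it reaches from about 0.35 to 0.975 m from the base axis. Payload 17.4 kg.
Tool frame: the origin (TCP) lies between the finger pads; the fingertips stand 8 mm ahead of it and the grasp point (between the pads) lies 11 mm behind it; z points along the fingers, y is the line along which they close (so a half turn about z gives the same grasp; the last joint's range is limited). The gripper opens to 85 mm and grips with 20 to 120 N. Pads are 22 mm wide; open, the fingers measure 114 mm over their backs; the gripper's body (76 mm by 85 mm) begins 54 mm behind the grasp point. The pads swing forward as they close: fully open they stand 13 mm farther back than shut.
Start: joints at [74.668, 6.646, 82.598, -0, 90.757, -2.166], TCP at [0.154, 0.657, 0.239] pointing down, gripper open.
Joint ranges: [-162.19, 162.19], [-47.58, 125.68], [4.15, 143.07], [-65.23, 245.23], [0.69, 171.88], [-170.13, 170.13]. Speed limits (degrees/s): [108.29, 108.29, 127.2, 180, 180, 180].

## Interface

Orientations are given as a 3x3 rotation matrix whose columns are the frame's x, y, z axes.
In Python, from station import monitor, cams, env gives the robot as it stands.
- The arm moves only by the tool jog_arm, never from a script. Its argument "rows" is a list that holds one entry, the list of rows, each a list of 5 numbers: the opening in per cent of the stroke, from 0 (shut) to 100 (fully open), then the shift along the tool's x, y, z in m, then the turn about the tool's z in rad. In form: [[[hand, dx, dy, dz, roll], ...]]. A call has 1 to 5 rows; each row is the pose to reach, as a shift and turn from the pose commanded when the call began, along the tool's axes at that moment; what a row does not reach only later rows make up. A row lasts 1/8 s, in which the tool goes at most 62.5 mm and 10.7 degrees, less where a joint would pass 70% of its speed; a pose out of reach is approached as far as the arm can. A call with a gripper value outside its range is refused whole. The fingers move at their own pace and stop on an object; "newtons" is the grip in N (left out, the last holds). Time passes only in rows, so rows that repeat a pose let the fingers close. It gives the time, the measured TCP pose, the force, the opening and the grip force at its end, in the units of the state.
- monitor.get_obs(): the state, without advancing time (a new reading comes with each control period).
- cams.capture(name): name is "scene" or "top" or "wrist"; returns a dict with "img" (480x640x3 uint8, blue, green, red), "intrinsics" (3x3 intrinsics, pixels), "R" (3x3) and "t" (3): a world point X has camera coordinates R X + t. Camera axes: x right, y down, z forward; pixel columns grow to the right and rows downward; lengths in m; the calibration is good to about 2 mm. A picture is of the moment at which its call begins. There is no depth.
- env.hand_in(): hands the job in; it is judged then, once.
The state is a dict: "time": time; "joint_positions": joint angles; "joint_velocities": joint speeds; "joint_torque": joint torques, N m; "eef_pos": TCP position; "tool_rot": TCP orientation; "wrist_force": force on the tool from outside, world axes, zero at the start; "moment": the same for the moment, N m; "grip_width": opening from 0.0 (shut) to 1.0 (fully open); "grip_force": force on a finger pad.
Only numpy, scipy, OpenCV 4.12 (cv2) and the standard library are available. Lean on these libraries where they do the work, as an engineer would, in place of code of your own. Each camera call takes 0.05 s, during which the arm holds its last target. There are 200 camera calls.

## Working session

There is one attempt and no reset: what is moved stays moved. The work goes in short steps, Python scripts to look and compute and a tool call to move; the robot and the scene stay as the last step left them, time stands still between calls to the robot, and variables do not carry over. Pictures are saved under pics/ and viewed, at most 14 in all, crops included, and the job is handed in when it is done.

Besides the shell and the picture viewer there is one more tool, called after "Request:" in YAML: its name, and indented under it one key for each argument. jog_arm: Moves the arm, as the interface text tells. Its arguments: {"type":"object","properties":{"rows":{"type":"array","items":{"type":"array","items":{"type":"array","items":{"type":"number"}}}},"newtons":{"type":"number"}},"required":["rows"]}

```bash
ls; mkdir -p pics
python3 - <<'E'
from station import monitor, cams, env
import cv2, numpy as np
o=monitor.get_obs(); print(o['time'],o['eef_pos'],o['tool_rot'],o['wrist_force'])
for n in ['top','scene']:
    c=cams.capture(n); cv2.imwrite(f'pics/{n}0.png',c['img']); print(n,np.round(c['intrinsics'],1).tolist(),np.round(c['R'],3).tolist(),np.round(c['t'],3).tolist())
E
```

```text
pics
0.0 [0.15369443 0.65707408 0.23855689] [[-9.73722388e-01  2.27738045e-01 -3.06447537e-04]
 [ 2.27738248e-01  9.73721707e-01 -1.15258987e-03]
 [ 3.59060560e-05 -1.19209238e-03 -9.99999289e-01]] [-0.8455934   0.47676093  0.35844197]
top [[470.7, 0.0, 321.7], [0.0, 470.7, 242.9], [0.0, 0.0, 1.0]] [[-0.002, -1.0, -0.001], [-0.998, 0.002, -0.055], [0.055, 0.001, -0.998]] [-0.033, 0.513, 1.165]
scene [[567.9, 0.0, 316.8], [0.0, 567.9, 239.3], [0.0, 0.0, 1.0]] [[0.082, 0.997, 0.009], [0.837, -0.064, -0.544], [-0.541, 0.052, -0.839]] [-0.003, -0.401, 1.669]
```

View pics/top0.png

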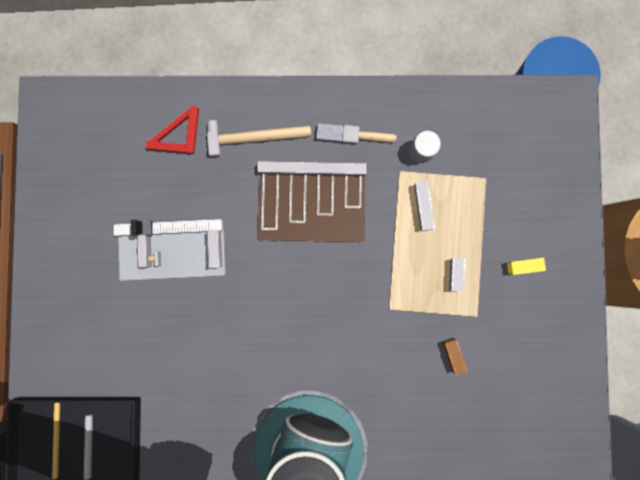

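View pics/scene0.png

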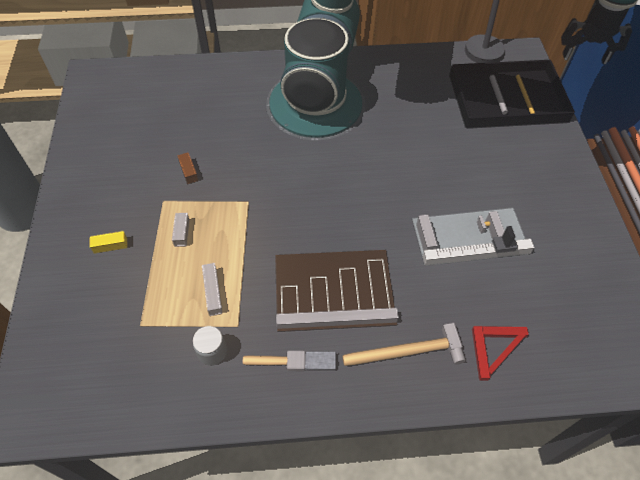

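Two tubes are on the board: a long one at top-view (425,206) and a short one at (457,275). The gauge is at (170,250) with its fixed jaw on the right and sliding jaw on the left. The plate is at (312,200), and the yellow and brown blocks are look-alikes.

```bash
cat > h.py <<'E'
from station import monitor, cams, env
import cv2, numpy as np
def plane(c,px,z):
    px=np.atleast_2d(np.asarray(px,float)); K=np.array(c['intrinsics']);R=np.array(c['R']);t=np.array(c['t'])
    d=np.c_[px,np.ones(len(px))]@np.linalg.inv(K).T@R; o=-R.T@t
    return (o+d*((z-o[2])/d[:,2])[:,None])[:,:2]
def proj(c,X):
    q=np.array(c['intrinsics'])@(np.array(c['R'])@np.asarray(X,float)+np.array(c['t'])); return q[:2]/q[2]
def rect(c,mask,z):
    "largest contour of mask -> world min-area rectangle on plane z: centre, sides, direction deg of long side"
    cs,_=cv2.findContours(mask.astype(np.uint8),cv2.RETR_EXTERNAL,cv2.CHAIN_APPROX_NONE)
    k=max(cs,key=cv2.contourArea).reshape(-1,2)
    b=cv2.boxPoints(cv2.minAreaRect(plane(c,k,z).astype(np.float32)*1000))/1000
    e=[b[1]-b[0],b[2]-b[1]]; n=[np.linalg.norm(v) for v in e]; i=int(n[1]>n[0]); v=e[i]
    return b.mean(0),n[i],n[1-i],(np.degrees(np.arctan2(v[1],v[0]))+90)%180-90
def state():
    o=monitor.get_obs(); R=np.array(o['tool_rot']); return o,np.array(o['eef_pos']),R
E
python3 - <<'E'
from h import *
c=cams.capture('top'); im=c['img']; hsv=cv2.cvtColor(im,cv2.COLOR_BGR2HSV); H,S,V=cv2.split(hsv)
def roi(m,x0,y0,x1,y1):
    o=np.zeros_like(m,np.uint8); o[y0:y1,x0:x1]=m[y0:y1,x0:x1]; return o
for p in [(425,206),(457,275),(300,230),(190,270),(213,250),(330,200),(400,170),(250,270)]: print(p,im[p[1],p[0]],hsv[p[1],p[0]])
g=(S<40)&(V>110)
print('long',rect(c,roi(g,410,170,445,240),.034)); print('short',rect(c,roi(g,440,250,475,300),.034))
print('plate',rect(c,roi((S>60),250,176,375,250),.006)); print('bar',rect(c,roi((V>130)&(S<60),250,155,375,175),.031))
print('gauge',rect(c,roi((V>105),105,215,235,290),.004))
E
```

```text
(425, 206) [222 218 222] [150   5 222]
(457, 275) [221 217 222] [156   6 222]
(300, 230) [ 80  95 120] [ 11  85 120]
(190, 270) [205 200 196] [107  11 205]
(213, 250) [217 212 217] [150   6 217]
(330, 200) [ 79  93 118] [ 11  84 118]
(400, 170) [134 135 142] [  4  14 142]
(250, 270) [130 123 124] [124  14 130]
long (array([ 0.6045398 , -0.28811404], dtype=float32), np.float32(0.12230524), np.float32(0.034420893), np.float32(7.6681366))
short (array([ 0.43328393, -0.36747217], dtype=float32), np.float32(0.081853405), np.float32(0.03403945), np.float32(-3.9135895))
plate (array([ 0.6014747, -0.0067971], dtype=float32), np.float32(0.26836714), np.float32(0.1658536), np.float32(89.62726))
bar (array([ 0.70774376, -0.00982259], dtype=float32), np.float32(0.30938634), np.float32(0.047874108), np.float32(89.90062))
gauge (array([0.49144  , 0.3514302], dtype=float32), np.float32(0.329181), np.float32(0.18698196), np.float32(89.91324))
```

Request:
jog_arm:
  rows:
    - [[100,-0.05,-0.03,-0.01,0],[100,-0.1,-0.06,-0.02,0],[100,-0.15,-0.09,-0.03,0],[100,-0.2,-0.12,-0.04,0],[100,-0.25,-0.15,-0.05,0]]

```text
time: 0.78
eef_pos: [0.364, 0.4527, 0.2896]
tool_rot: [[-0.974, 0.228, -0.0], [0.228, 0.974, -0.0], [0.0, -0.0, -1.0]]
wrist_force: [0.1, 0.5, 0.1]
grip_width: 0.998
grip_force: 0.0
```

Request:
jog_arm:
  rows:
    - [[100,-0.05,-0.03,0,0.18],[100,-0.1,-0.05,0,0.36],[100,-0.125,-0.067,-0.01,0.54],[100,-0.125,-0.067,-0.01,0.72],[100,-0.125,-0.067,-0.01,0.9]]

```text
time: 1.4
eef_pos: [0.4698, 0.3601, 0.2991]
tool_rot: [[-0.421, 0.907, -0.0], [0.907, 0.421, -0.0], [-0.0, -0.0, -1.0]]
wrist_force: [-0.7, 0.0, -0.0]
grip_width: 0.997
grip_force: 0.0
```

Request:
jog_arm:
  rows:
    - [[100,0,0,-0.03,0.18],[100,0,0,-0.06,0.36],[100,0,0,-0.06,0.44],[100,0,0,-0.06,0.44]]

```text
time: 1.9
eef_pos: [0.4695, 0.3605, 0.3592]
tool_rot: [[-0.002, 1.0, -0.0], [1.0, 0.002, -0.0], [-0.0, -0.0, -1.0]]
wrist_force: [-0.6, -0.5, -0.8]
grip_width: 0.999
grip_force: 0.0
```

Run:
```python
from h import *
c=cams.capture('wrist'); cv2.imwrite('pics/w1.png',c['img']); 
R=np.array(c['R']);t=np.array(c['t']); print(np.round(R,3).tolist(),-R.T@t, np.round(c['intrinsics'],1).tolist())
```

```text
[[1.0, 0.001, -0.001], [0.002, -0.956, 0.292], [-0.0, -0.292, -0.956]] [0.46940292 0.43370405 0.4934554 ] [[367.1, 0.0, 312.4], [0.0, 367.1, 240.9], [0.0, 0.0, 1.0]]
```

View pics/w1.png

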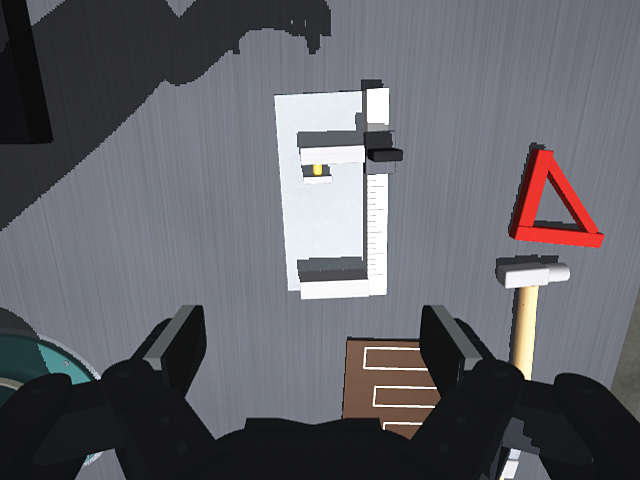

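The gauge is seen close up. The bed's left edge runs (275,95)-(288,290), the fixed jaw's top is at rows 281-297, the sliding jaw arm at rows 147-163, the pad at row 180, and the black grip at (385,155).

```bash
python3 - <<'E'
from h import *
c=cams.capture('wrist'); im=c['img']
print('bed L',plane(c,[(275,95),(288,290)],.004))
print('anvil face bottom(260) top(281) back(297)',plane(c,[(330,260)],.004),plane(c,[(330,281)],.045),plane(c,[(330,297)],.045))
print('anvil x ends top',plane(c,[(301,289),(386,289)],.045))
print('jaw arm top edges',plane(c,[(330,147),(330,163)],.044),'pad face top',plane(c,[(317,182)],.03))
print('grip top',plane(c,[(366,155),(402,155),(385,149),(385,161)],.095))
g=cv2.cvtColor(im,cv2.COLOR_BGR2GRAY).astype(int)
print('col330',[(r,g[r,330]) for r in range(250,302,1)]); print('col317',[(r,g[r,317]) for r in range(128,190)])
print('col393',[(r,g[r,393]) for r in range(140,170)])
E
python3 -c "
import cv2;i=cv2.imread('pics/w1.png')[80:310,260:420];cv2.imwrite('pics/w1c.png',cv2.resize(i,None,fx=2.6,fy=2.6,interpolation=cv2.INTER_NEAREST))"
```

```text
bed L [[0.42222458 0.47345928]
 [0.43397188 0.20929934]]
anvil face bottom(260) top(281) back(297) [[0.49421812 0.25581435]] [[0.49262503 0.24125419]] [[0.49301443 0.21807212]]
anvil x ends top [[0.45424998 0.22961812]
 [0.56727383 0.22998602]]
jaw arm top edges [[0.48978756 0.41284644]
 [0.49010071 0.39420347]] pad face top [[0.47479477 0.36946108]]
grip top [[0.5256946  0.40711159]
 [0.56378106 0.40721868]
 [0.54542295 0.4133345 ]
 [0.54617421 0.40094391]]
col330 [(250, np.int64(239)), (251, np.int64(239)), (252, np.int64(239)), (253, np.int64(241)), (254, np.int64(241)), (255, np.int64(243)), (256, np.int64(253)), (257, np.int64(184)), (258, np.int64(80)), (259, np.int64(93)), (260, np.int64(95)), (261, np.int64(95)), (262, np.int64(95)), (263, np.int64(97)), (264, np.int64(99)), (265, np.int64(101)), (266, np.int64(100)), (267, np.int64(100)), (268, np.int64(100)), (269, np.int64(97)), (270, np.int64(84)), (271, np.int64(77)), (272, np.int64(79)), (273, np.int64(79)), (274, np.int64(78)), (275, np.int64(79)), (276, np.int64(79)), (277, np.int64(80)), (278, np.int64(80)), (279, np
[... 1799 characters left out ...]
(233)), (188, np.int64(234)), (189, np.int64(235))]
col393 [(140, np.int64(137)), (141, np.int64(89)), (142, np.int64(55)), (143, np.int64(59)), (144, np.int64(52)), (145, np.int64(114)), (146, np.int64(144)), (147, np.int64(87)), (148, np.int64(17)), (149, np.int64(8)), (150, np.int64(22)), (151, np.int64(40)), (152, np.int64(46)), (153, np.int64(47)), (154, np.int64(47)), (155, np.int64(47)), (156, np.int64(47)), (157, np.int64(48)), (158, np.int64(50)), (159, np.int64(49)), (160, np.int64(31)), (161, np.int64(114)), (162, np.int64(139)), (163, np.int64(133)), (164, np.int64(130)), (165, np.int64(130)), (166, np.int64(131)), (167, np.int64(131)), (168, np.int64(132)), (169, np.int64(133))]
```

View pics/w1c.png

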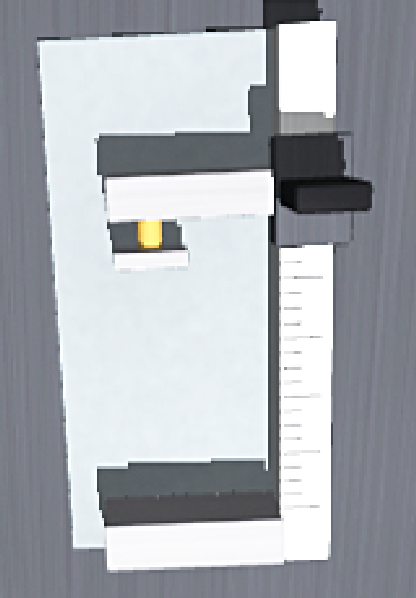

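The grip is about 44 mm in from fully open, so the jaw must be run back first. Next I fit the gauge's yaw.

Run:
```python
from h import *
c=cams.capture('wrist'); g=cv2.cvtColor(c['img'],cv2.COLOR_BGR2GRAY).astype(int)
def col(rows,x0,x1,s): 
    d=np.diff(g,axis=1)*s; return [(x0+np.argmax(d[r,x0:x1])+.5,r) for r in rows]
def row(cols,y0,y1,s):
    d=np.diff(g,axis=0)*s; return [(x,y0+np.argmax(d[y0:y1,x])+.5) for x in cols]
def fit(n,p,z):
    w=plane(c,p,z).astype(np.float32); v=cv2.fitLine(w,cv2.DIST_HUBER,0,.001,.001).ravel(); print(n,np.degrees(np.arctan2(v[1],v[0])),v[2:],w[0],w[-1])
fit('bedL',col(range(105,285,3),265,300,1),.004)
fit('beamR',col(range(185,290,3),378,395,-1),.03)
fit('anvil top front',row(range(305,380,2),276,286,1),.045)
fit('jaw top back',row(range(303,360,2),142,152,1),.044)
```

```text
bedL -87.25382 [0.42714918 0.34737962] [0.42120418 0.46171996] [0.43341163 0.22187081]
beamR -87.19875 [0.56716734 0.2980175 ] [0.5635733  0.36593413] [0.57097733 0.22617659]
anvil top front 3.2936592 [0.5120271  0.24303436] [0.4595544  0.24042891] [0.55689216 0.24788158]
jaw top back 2.6396515 [0.4873076  0.41349107] [0.45767286 0.41213906] [0.5239849  0.41578007]
```

Request:
jog_arm:
  rows:
    - [[100,0.02,0.03,0.06,-0.047],[100,0.0465,0.0785,0.12,-0.047],[100,0.0465,0.0785,0.18,-0.047],[100,0.0465,0.0785,0.24,-0.047],[100,0.0465,0.0785,0.29,-0.047]]

```text
time: 2.68
eef_pos: [0.5477, 0.4069, 0.0706]
tool_rot: [[-0.049, 0.999, -0.0], [0.999, 0.049, -0.0], [-0.0, -0.0, -1.0]]
wrist_force: [0.8, 0.9, -0.1]
grip_width: 1.0
grip_force: 0.0
```

Request:
jog_arm:
  newtons: 60
  rows:
    - [[100,0,0,0.005,0],[60,0,0,0.005,0],[20,0,0,0.005,0],[20,0,0,0.005,0],[20,0,0,0.005,0]]

```text
time: 3.3
eef_pos: [0.5493, 0.4077, 0.0708]
tool_rot: [[-0.048, 0.999, 0.004], [0.999, 0.048, 0.002], [0.002, 0.004, -1.0]]
wrist_force: [5.6, -0.3, 7.1]
grip_width: 0.366
grip_force: 61.9
```

Request:
jog_arm:
  rows:
    - [[20,0,0,0,0],[20,0,0,0,0],[20,0,0,0,0]]

```text
time: 3.68
eef_pos: [0.5493, 0.4076, 0.0708]
tool_rot: [[-0.048, 0.999, 0.004], [0.999, 0.048, 0.002], [0.002, 0.004, -1.0]]
wrist_force: [4.9, -0.9, 7.0]
grip_width: 0.363
grip_force: 61.8
```

Request:
jog_arm:
  rows:
    - [[20,0.01,0,-0.005,0],[20,0.02,0,-0.005,0],[20,0.03,0,-0.005,0],[20,0.04,0,-0.005,0],[20,0.05,0,-0.005,0]]

```text
time: 4.3
eef_pos: [0.5469, 0.455, 0.0711]
tool_rot: [[-0.047, 0.999, 0.001], [0.999, 0.047, -0.004], [-0.004, 0.001, -1.0]]
wrist_force: [21.4, -54.0, -18.5]
grip_width: 0.36
grip_force: 68.1
```

Request:
jog_arm:
  rows:
    - [[20,0.001,0,0,0],[20,0.001,0,0,0]]

```text
time: 4.55
eef_pos: [0.5469, 0.4547, 0.0711]
tool_rot: [[-0.047, 0.999, 0.001], [0.999, 0.047, -0.006], [-0.006, 0.001, -1.0]]
wrist_force: [17.7, -17.9, -21.0]
grip_width: 0.363
grip_force: 68.4
```

Request:
jog_arm:
  rows:
    - [[60,0,0,0,0],[100,0,0,0,0],[100,0,0,0,0],[100,0,0,-0.03,0],[100,0,0,-0.08,0]]

```text
time: 5.18
eef_pos: [0.5447, 0.4578, 0.1526]
tool_rot: [[-0.048, 0.999, -0.002], [0.999, 0.048, -0.002], [-0.002, -0.002, -1.0]]
wrist_force: [0.5, 0.3, 0.3]
grip_width: 0.999
grip_force: 0.0
```

Request:
jog_arm:
  rows:
    - [[100,0,0,-0.06,0],[100,-0.03,0,-0.11,0],[100,-0.08,0,-0.14,0],[100,-0.14,0,-0.16,0],[100,-0.2,0,-0.17,0]]

```text
time: 5.8
eef_pos: [0.5548, 0.2569, 0.325]
tool_rot: [[-0.049, 0.999, 0.002], [0.999, 0.049, 0.001], [0.001, 0.002, -1.0]]
wrist_force: [0.5, -0.7, 0.8]
grip_width: 1.002
grip_force: 0.0
```

Request:
jog_arm:
  rows:
    - [[100,-0.06,0,-0.05,0],[100,-0.12,0,-0.06,0],[100,-0.18,0,-0.06,0],[100,-0.2,0,-0.06,0],[100,-0.2,0,-0.06,0]]

```text
time: 6.42
eef_pos: [0.5645, 0.0569, 0.3838]
tool_rot: [[-0.046, 0.999, 0.001], [0.999, 0.046, -0.0], [-0.0, 0.001, -1.0]]
wrist_force: [-0.6, 0.7, -0.5]
grip_width: 0.996
grip_force: 0.0
```

Run:
```python
from h import *
c=cams.capture('wrist'); cv2.imwrite('pics/w2.png',c['img']); o,p,R=state(); print(p)
c=cams.capture('top'); cv2.imwrite('pics/top2.png',c['img'])
```

```text
[0.56452281 0.05808483 0.38357856]
```

View pics/w2.png

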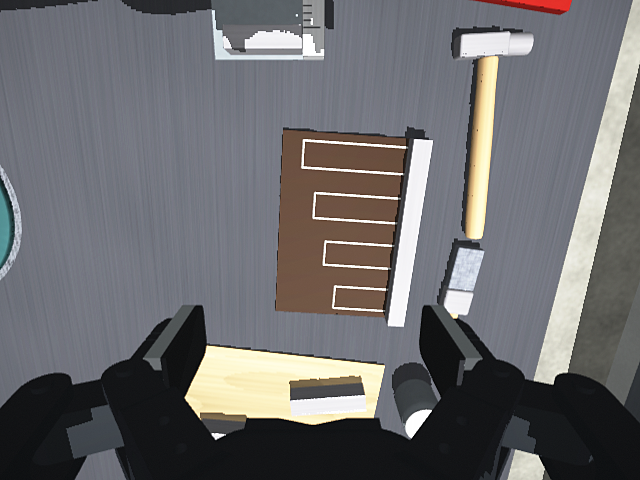

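The plate is in view: outlines for b at (313-400, 192-224) and d at (333-390, 286-310), with the bar's left edge around x≈415-387.

Run:
```python
from h import *
c=cams.capture('wrist'); im=c['img']; S,V=cv2.split(cv2.cvtColor(im,cv2.COLOR_BGR2HSV))[1:]
br=((S>60)).astype(np.uint8); br[:125]=0; br[318:]=0; br[:,:270]=0; br[:,440:]=0
n,l,st,ce=cv2.connectedComponentsWithStats(br,connectivity=4)
for i in range(1,n):
    if st[i][4]>200: 
        r=rect(c,l==i,.006); print(st[i],np.round(r[0],4),np.round(r[1:],4))
g=cv2.cvtColor(im,cv2.COLOR_BGR2GRAY).astype(int); d=np.diff(g,axis=1)
p=[(395+np.argmax(d[r,395:425])+.5 if r<220 else 380+np.argmax(d[r,380:412])+.5,r) for r in range(145,310,3)]
w=plane(c,p,.031).astype(np.float32); v=cv2.fitLine(w,cv2.DIST_HUBER,0,.001,.001).ravel(); print('bar top front',np.degrees(np.arctan2(v[1],v[0])),v,w[0],w[-1])
g2=S.astype(int); 
for r in (208,158): print([(x,g[r,x],S[r,x]) for x in range(392,420)])
```

```text
[  275   130   134   188 12673] [ 0.6032 -0.0078] [ 0.2702  0.1698 88.6645]
[ 304  143  104   32 2471] [0.6209 0.0956] [ 0.1392  0.0323 -1.2989]
[ 315  196   86   28 1866] [0.6294 0.0253] [ 0.1191  0.0322 -1.3174]
[ 325  244   69   25 1367] [ 0.6377 -0.0449] [ 0.0988  0.0319 -1.2655]
[334 289  53  22 966] [ 0.646  -0.1151] [ 0.0787  0.0316 -1.2841]
bar top front 88.69728 [0.02273467 0.99974155 0.68889004 0.01324559] [0.69159603 0.1182186 ] [ 0.6858688  -0.11247307]
[(392, np.int64(88), np.uint8(101)), (393, np.int64(86), np.uint8(100)), (394, np.int64(87), np.uint8(99)), (395, np.int64(89), np.uint8(100)), (396, np.int64(88), np.uint8(100)), (397, np.int64(51), np.uint8(106)), (398, np.int64(26), np.uint8(96)), (399, np.int64(33), np.uint8(72)), (400, np.int64(73), np.uint8(20)), (401, np.int64(65), np.uint8(11)), (402, np.int64(61), np.uint8(8)), (403, np.int64(61), np.uint8(12)), (404, np.int64(152), np.uint8(13)), (405, np.int64(255), np.uint8(0)), (406, np.int64(248), np.uint8(3)), (407, np.int64(245), np.uint8(2)), (408, np.int64(243), np.uint8(3)), (409, np.int64(241), np.uint8
[... 648 characters left out ...]
0, np.int64(82), np.uint8(104)), (401, np.int64(82), np.uint8(103)), (402, np.int64(86), np.uint8(103)), (403, np.int64(83), np.uint8(105)), (404, np.int64(25), np.uint8(79)), (405, np.int64(29), np.uint8(106)), (406, np.int64(34), np.uint8(78)), (407, np.int64(70), np.uint8(11)), (408, np.int64(69), np.uint8(11)), (409, np.int64(64), np.uint8(8)), (410, np.int64(52), np.uint8(9)), (411, np.int64(110), np.uint8(11)), (412, np.int64(255), np.uint8(0)), (413, np.int64(249), np.uint8(3)), (414, np.int64(245), np.uint8(3)), (415, np.int64(243), np.uint8(2)), (416, np.int64(242), np.uint8(4)), (417, np.int64(241), np.uint8(4)), (418, np.int64(242), np.uint8(2)), (419, np.int64(243), np.uint8(3))]
```

Request:
jog_arm:
  rows:
    - [[100,-0.06,0.005,0,0],[100,-0.12,0.01,0,0],[100,-0.18,0.015,0,0],[100,-0.24,0.02,0.01,0],[100,-0.3,0.023,0.03,0]]

```text
time: 7.2
eef_pos: [0.6027, -0.24, 0.3537]
tool_rot: [[-0.05, 0.999, 0.001], [0.999, 0.05, -0.0], [-0.0, 0.001, -1.0]]
wrist_force: [1.5, 1.1, -0.2]
grip_width: 0.994
grip_force: 0.0
```

Request:
jog_arm:
  rows:
    - [[100,-0.03,0,0.03,0.18],[100,-0.048,0,0.06,0.36],[100,-0.048,0,0.1,0.54],[100,-0.048,0,0.13,0.72],[100,-0.048,0,0.15,0.9]]

```text
time: 7.82
eef_pos: [0.6046, -0.2858, 0.2014]
tool_rot: [[0.755, 0.655, -0.001], [0.655, -0.755, 0.001], [-0.0, -0.002, -1.0]]
wrist_force: [0.7, -0.2, 0.6]
grip_width: 0.995
grip_force: 0.0
```

Request:
jog_arm:
  rows:
    - [[100,0,0,0,0.18],[100,0,0,0,0.36],[100,0,0,0,0.54],[100,0,0,0,0.58],[100,0,0,0,0.58]]

```text
time: 8.45
eef_pos: [0.6048, -0.2861, 0.2033]
tool_rot: [[0.99, 0.14, -0.0], [0.14, -0.99, 0.0], [-0.0, -0.0, -1.0]]
wrist_force: [-0.5, -1.2, -0.2]
grip_width: 0.998
grip_force: 0.0
```

```bash
cat > tube.py <<'E'
import sys
from h import *
x,y=float(sys.argv[1]),float(sys.argv[2]); zs=float(sys.argv[3]) if len(sys.argv)>3 else .034
c=cams.capture('wrist'); im=c['img']; cv2.imwrite(sys.argv[4] if len(sys.argv)>4 else 'pics/t.png',im)
S,V=cv2.split(cv2.cvtColor(im,cv2.COLOR_BGR2HSV))[1:]
u=proj(c,[x,y,zs]); print('expected px',u)
m=((S<40)&(V>190)).astype(np.uint8); n,l=cv2.connectedComponents(m)
ys,xs=np.where(l>0); k=np.argmin((xs-u[0])**2+(ys-u[1])**2); r=rect(c,l==l[ys[k],xs[k]],zs)
o,p,R=state(); print('tube',r,'tcp',p,'fw',o['wrist_force'])
d=np.r_[r[0]-p[:2],0]; print('tool shift',R.T@d,'x-axis yaw',np.degrees(np.arctan2(R[1,0],R[0,0])))
E
python3 tube.py .6045 -.288 .034 pics/t1.png
```

```text
expected px [313.03609079 220.64662107]
tube (array([ 0.60519767, -0.29153213], dtype=float32), np.float32(0.12116343), np.float32(0.030310785), np.float32(7.940048)) tcp [ 0.60475951 -0.28629871  0.20328434] fw [-0.1759454   0.2056644  -0.11081315]
tool shift [-3.02575480e-04  5.24300389e-03 -5.14260667e-07] x-axis yaw 8.088727806170354
```

View pics/t1.png

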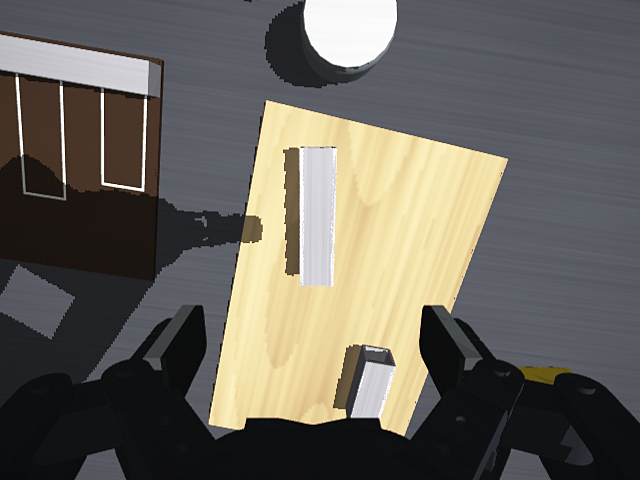

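The picture shows the 120 mm tube at (318,217), aligned with the fingers, and the short tube at (372,385). I go down and grip.

Request:
jog_arm:
  rows:
    - [[100,0,0.005,0.05,0],[100,0,0.005,0.1,0],[100,0,0.005,0.14,0],[100,0,0.005,0.165,0],[100,0,0.005,0.178,0]]

```text
time: 9.12
eef_pos: [0.6047, -0.2915, 0.0238]
tool_rot: [[0.99, 0.14, -0.001], [0.14, -0.99, 0.001], [-0.001, -0.001, -1.0]]
wrist_force: [0.5, -0.4, 0.5]
grip_width: 0.998
grip_force: 0.0
```

Request:
jog_arm:
  newtons: 50
  rows:
    - [[60,0,0,0,0],[20,0,0,0,0],[20,0,0,0,0],[20,0,0,0,0],[20,0,0,0,0]]

```text
time: 9.75
eef_pos: [0.6055, -0.2924, 0.0268]
tool_rot: [[0.99, 0.138, 0.002], [0.138, -0.99, -0.001], [0.002, 0.001, -1.0]]
wrist_force: [-0.9, 1.7, 6.7]
grip_width: 0.335
grip_force: 51.4
```

Request:
jog_arm:
  newtons: 70
  rows:
    - [[20,0,0,-0.01,0],[20,0,0,-0.04,0],[20,0,0,-0.09,0],[20,-0.003,-0.04,-0.13,0],[20,-0.006,-0.09,-0.15,0]]

```text
time: 10.38
eef_pos: [0.5865, -0.2036, 0.1783]
tool_rot: [[0.991, 0.137, 0.003], [0.137, -0.991, -0.001], [0.002, 0.001, -1.0]]
wrist_force: [0.6, 0.5, -2.5]
grip_width: 0.332
grip_force: 70.8
```

Request:
jog_arm:
  rows:
    - [[20,-0.004,-0.055,0,0],[20,-0.008,-0.11,0,0],[20,-0.012,-0.165,0,0],[20,-0.016,-0.22,0,0],[20,-0.02,-0.275,0,0]]

```text
time: 11.0
eef_pos: [0.5279, 0.0673, 0.1759]
tool_rot: [[0.99, 0.138, 0.001], [0.138, -0.99, 0.0], [0.001, 0.0, -1.0]]
wrist_force: [1.4, -0.3, -1.6]
grip_width: 0.329
grip_force: 70.8
```

Request:
jog_arm:
  rows:
    - [[20,-0.004,-0.055,0,0],[20,-0.008,-0.11,0,0],[20,-0.012,-0.165,0,0],[20,-0.016,-0.22,0,0],[20,-0.016,-0.246,0,0]]

```text
time: 11.62
eef_pos: [0.4777, 0.3094, 0.1758]
tool_rot: [[0.99, 0.14, 0.0], [0.14, -0.99, 0.0], [0.0, -0.0, -1.0]]
wrist_force: [0.6, -0.9, -3.1]
grip_width: 0.33
grip_force: 70.8
```

Request:
jog_arm:
  rows:
    - [[20,0,0,0,-0.18],[20,0,0,0,-0.36],[20,0,0,0,-0.54],[20,0,0,0,-0.72],[20,0,0,0,-0.9]]

```text
time: 12.25
eef_pos: [0.4786, 0.307, 0.1757]
tool_rot: [[0.502, 0.865, -0.0], [0.865, -0.502, -0.0], [-0.0, 0.0, -1.0]]
wrist_force: [0.8, 0.0, -3.2]
grip_width: 0.331
grip_force: 70.8
```

Request:
jog_arm:
  rows:
    - [[20,0,0,0,-0.18],[20,0,0,0,-0.36],[20,0,0,0,-0.54],[20,0,0,0,-0.58],[20,0,0,0,-0.58]]

```text
time: 12.88
eef_pos: [0.4787, 0.307, 0.1757]
tool_rot: [[-0.048, 0.999, 0.0], [0.999, 0.048, 0.0], [0.0, 0.0, -1.0]]
wrist_force: [-0.3, -0.3, -3.3]
grip_width: 0.334
grip_force: 70.8
```

Run:
```python
from h import *
c=cams.capture('wrist'); cv2.imwrite('pics/w3.png',c['img']); o,p,R=state(); print(p,R.tolist(),o['grip_width'],o['wrist_force'])
```

```text
[0.47870365 0.30704376 0.17561463] [[-0.046804235736102984, 0.9989040788026474, 6.977530925909781e-05], [0.9989040810996024, 0.046804236784895904, -1.347376641620857e-05], [-1.67247803262695e-05, 6.906821183931257e-05, -0.999999997474932]] 0.3298987204145198 [ 0.85081654 -0.06401615 -2.27013115]
```

View pics/w3.png

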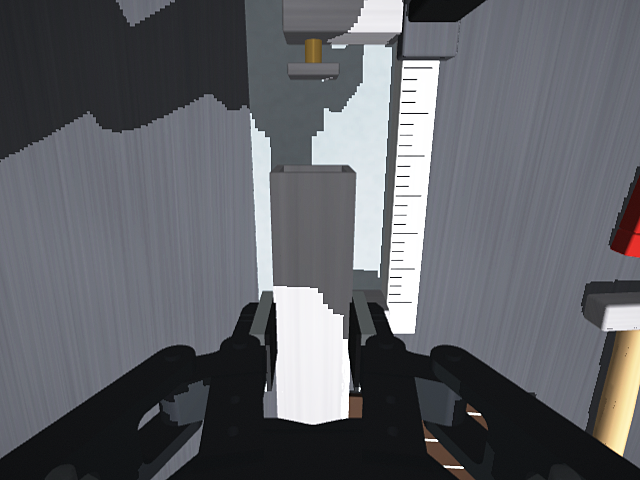

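The tube is held level, with its far end at row 170 and sides at columns 272 and 355, in line with the gauge. I lower it onto the bed.

Request:
jog_arm:
  rows:
    - [[20,0,0,0.05,0],[20,0,0,0.1,0],[20,0,0,0.13,0],[20,0,0,0.145,0],[20,0,0,0.149,0]]

```text
time: 13.55
eef_pos: [0.4789, 0.3072, 0.0269]
tool_rot: [[-0.048, 0.999, -0.0], [0.999, 0.048, -0.0], [-0.0, -0.0, -1.0]]
wrist_force: [-10.2, -7.8, 21.1]
grip_width: 0.334
grip_force: 73.8
```

Request:
jog_arm:
  rows:
    - [[20,-0.002,0,0.001,0],[20,-0.003,0,0.001,0],[20,-0.003,0,0.001,0]]

```text
time: 13.92
eef_pos: [0.4797, 0.3046, 0.0269]
tool_rot: [[-0.048, 0.999, 0.002], [0.999, 0.048, 0.001], [0.001, 0.002, -1.0]]
wrist_force: [-0.4, 1.9, 7.4]
grip_width: 0.325
grip_force: 72.0
```

Request:
jog_arm:
  rows:
    - [[45,0,0,-0.001,0],[60,0,0,-0.001,0],[60,0,0,-0.001,0],[60,0,0,-0.03,0],[60,0,0,-0.09,0]]

```text
time: 14.55
eef_pos: [0.4778, 0.3034, 0.114]
tool_rot: [[-0.048, 0.999, -0.004], [0.999, 0.048, -0.002], [-0.002, -0.004, -1.0]]
wrist_force: [1.6, 1.2, 0.8]
grip_width: 0.6
grip_force: 0.0
```

Request:
jog_arm:
  rows:
    - [[80,0.02,0.01,-0.04,0],[80,0.075,0.04,-0.05,0],[80,0.13,0.07,-0.05,0],[80,0.1466,0.0744,-0.05,0],[80,0.1466,0.0744,-0.05,0]]

```text
time: 15.18
eef_pos: [0.5459, 0.4546, 0.1644]
tool_rot: [[-0.049, 0.999, -0.001], [0.999, 0.049, -0.001], [-0.001, -0.001, -1.0]]
wrist_force: [0.2, -0.4, -0.5]
grip_width: 0.799
grip_force: 0.0
```

Run:
```python
from h import *
o,p,R=state(); print(p, R[:,0])
c=cams.capture('wrist'); cv2.imwrite('pics/w4.png',c['img'])
c=cams.capture('top'); cv2.imwrite('pics/w4t.png',c['img'])
```

```text
[0.54590488 0.45457529 0.16437383] [-4.89804459e-02  9.98799283e-01 -9.52482484e-04]
```

View pics/w4.png

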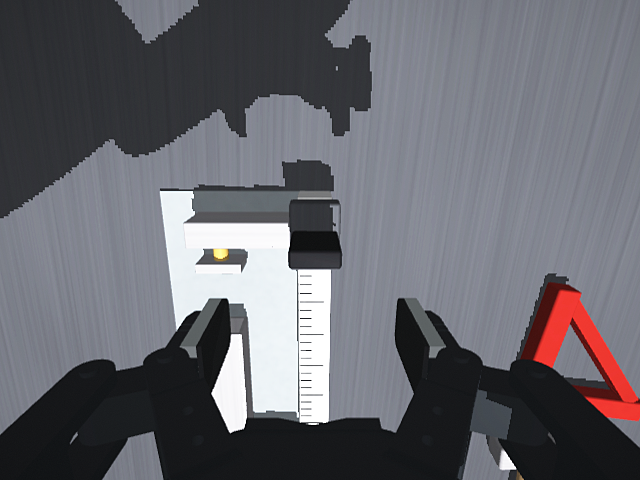

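The tube lies in the gauge, with its end near (230,320). The jaw stands open and the black grip is at (315,245), between the fingers.

Request:
jog_arm:
  newtons: 60
  rows:
    - [[80,0,0.001,0.05,0],[80,0,0.001,0.092,0],[50,0,0.001,0.092,0],[20,0,0.001,0.092,0],[20,0,0.001,0.092,0]]

```text
time: 15.9
eef_pos: [0.5473, 0.454, 0.0763]
tool_rot: [[-0.048, 0.999, 0.001], [0.999, 0.048, 0.001], [0.001, 0.001, -1.0]]
wrist_force: [-6.4, -4.3, 3.1]
grip_width: 0.36
grip_force: 60.3
```

Request:
jog_arm:
  rows:
    - [[20,0,0,0,0],[20,-0.005,0,0,0],[20,-0.015,0,0,0],[20,-0.03,0,0,0],[20,-0.042,0,0,0]]

```text
time: 16.52
eef_pos: [0.5492, 0.4132, 0.0763]
tool_rot: [[-0.048, 0.999, 0.002], [0.999, 0.048, 0.004], [0.003, 0.002, -1.0]]
wrist_force: [-5.2, 7.8, -1.1]
grip_width: 0.359
grip_force: 60.1
```

Request:
jog_arm:
  rows:
    - [[20,-0.006,0,0,0],[20,-0.012,0,0,0],[20,-0.017,0,0,0],[20,-0.0205,0,0,0],[20,-0.022,0,0,0]]

```text
time: 17.15
eef_pos: [0.5502, 0.3917, 0.0762]
tool_rot: [[-0.048, 0.999, 0.002], [0.999, 0.048, 0.004], [0.004, 0.002, -1.0]]
wrist_force: [-6.1, 11.7, -1.8]
grip_width: 0.361
grip_force: 60.0
```

Request:
jog_arm:
  rows:
    - [[20,0,0,0,0],[20,0,0,0,0],[20,0,0,0,0],[20,0,0,0,0],[20,0,0,0,0]]

```text
time: 17.77
eef_pos: [0.5502, 0.3917, 0.0763]
tool_rot: [[-0.049, 0.999, 0.002], [0.999, 0.049, 0.004], [0.003, 0.002, -1.0]]
wrist_force: [-6.6, 8.0, -0.8]
grip_width: 0.356
grip_force: 60.1
```

Run:
```python
from h import *
o,p,R=state(); print(p, o['wrist_force'])
c=cams.capture('wrist'); im=c['img']; cv2.imwrite('pics/w5.png',im); cv2.imwrite('pics/w5c.png',cv2.resize(im[60:460,80:400],None,fx=1.5,fy=1.5))
```

```text
[0.55021306 0.39168257 0.07627712] [-6.59786459  7.98763802 -0.84812622]
```

View pics/w5c.png

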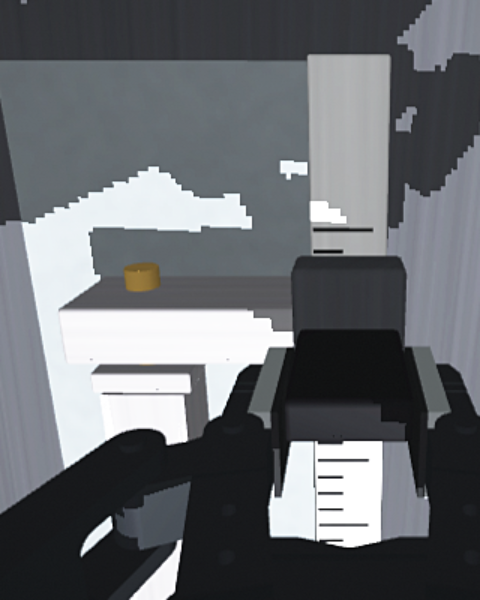

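The brass pin (crop 142,275) stands out behind the arm by about 7 mm and the pad is on the tube end, so the tube is gauged. I run the jaw back.

Request:
jog_arm:
  rows:
    - [[20,0.012,0,0,0],[20,0.027,0,0,0],[20,0.042,0,0,0],[20,0.056,0,0,0],[20,0.063,0,0,0]]

```text
time: 18.45
eef_pos: [0.5473, 0.4534, 0.0762]
tool_rot: [[-0.048, 0.999, 0.001], [0.999, 0.048, 0.0], [0.0, 0.001, -1.0]]
wrist_force: [-7.9, -7.9, 4.2]
grip_width: 0.36
grip_force: 60.8
```

Request:
jog_arm:
  rows:
    - [[20,0.001,0,0,0],[60,0,0,0,0],[80,0,0,0,0],[80,0,0,-0.04,0],[80,0,0,-0.09,0]]

```text
time: 19.08
eef_pos: [0.5471, 0.4529, 0.1644]
tool_rot: [[-0.048, 0.999, -0.001], [0.999, 0.048, -0.0], [-0.0, -0.001, -1.0]]
wrist_force: [0.6, 0.7, -1.1]
grip_width: 0.801
grip_force: 0.0
```

Request:
jog_arm:
  rows:
    - [[80,-0.05,-0.025,0,0],[80,-0.1,-0.05,0,0],[80,-0.147,-0.074,0,0],[80,-0.147,-0.074,0,0],[80,-0.147,-0.074,0,0]]

```text
time: 19.7
eef_pos: [0.4809, 0.3031, 0.1645]
tool_rot: [[-0.048, 0.999, 0.002], [0.999, 0.048, 0.001], [0.001, 0.002, -1.0]]
wrist_force: [0.3, 0.7, 0.4]
grip_width: 0.801
grip_force: 0.0
```

```bash
python3 tube.py .482 .3 .034 pics/t2.png
python3 - <<'E'
from h import *
c=cams.capture('top');im=c['img']; g=cv2.cvtColor(im,cv2.COLOR_BGR2GRAY); print(g[250,130:225].tolist()); print(g[225,130:150].tolist())
E
```

```text
expected px [313.62886718 235.21065927]
tube (array([0.49895555, 0.32311648], dtype=float32), np.float32(0.2238708), np.float32(0.13107277), np.float32(-87.28072)) tcp [0.48087454 0.3034225  0.16406151] fw [ 0.83173823 -0.05426219  0.21546924]
tool shift [1.88015213e-02 1.90073019e-02 3.18435118e-05] x-axis yaw 92.75688471841933
[97, 105, 122, 130, 131, 130, 130, 130, 130, 131, 131, 130, 130, 131, 130, 127, 106, 85, 81, 79, 79, 79, 80, 94, 117, 141, 161, 172, 173, 169, 167, 160, 136, 101, 82, 79, 91, 140, 185, 203, 208, 208, 206, 211, 220, 222, 217, 213, 212, 214, 220, 223, 222, 219, 219, 224, 225, 220, 212, 207, 211, 223, 234, 241, 239, 236, 231, 227, 225, 227, 236, 240, 239, 232, 227, 222, 219, 210, 195, 204, 212, 213, 214, 215, 216, 215, 215, 211, 183, 150, 140, 160, 190, 193, 156]
[130, 131, 124, 106, 146, 213, 227, 194, 144, 107, 89, 81, 79, 79, 78, 76, 75, 71, 63, 58]
```

Request:
jog_arm:
  newtons: 70
  rows:
    - [[65,-0.001,-0.001,0.05,0],[65,-0.001,-0.001,0.1,0],[65,-0.001,-0.001,0.13,0],[65,-0.001,-0.001,0.138,0],[65,-0.001,-0.001,0.138,0]]

```text
time: 20.42
eef_pos: [0.4798, 0.3023, 0.0258]
tool_rot: [[-0.048, 0.999, -0.0], [0.999, 0.048, -0.0], [-0.0, -0.0, -1.0]]
wrist_force: [-0.8, 0.2, 1.8]
grip_width: 0.652
grip_force: 0.0
```

Request:
jog_arm:
  rows:
    - [[20,0,0,0,0],[20,0,0,0,0],[20,0,0,0,0],[20,0,0,-0.005,0],[20,0,0,-0.04,0]]

```text
time: 21.05
eef_pos: [0.4783, 0.3013, 0.0641]
tool_rot: [[-0.048, 0.999, -0.003], [0.999, 0.048, -0.002], [-0.001, -0.003, -1.0]]
wrist_force: [0.5, -0.6, -2.4]
grip_width: 0.333
grip_force: 72.2
```

Request:
jog_arm:
  rows:
    - [[20,0,0,-0.06,0],[20,0,0,-0.11,0],[20,0,0,-0.11,0]]

```text
time: 21.42
eef_pos: [0.4807, 0.3024, 0.1803]
tool_rot: [[-0.048, 0.999, 0.006], [0.999, 0.048, 0.003], [0.003, 0.006, -1.0]]
wrist_force: [-0.7, -0.7, -2.5]
grip_width: 0.331
grip_force: 72.3
```

Request:
jog_arm:
  rows:
    - [[20,-0.047,0.021,0,0],[20,-0.094,0.042,0,0],[20,-0.141,0.063,0,0],[20,-0.188,0.084,0,0],[20,-0.235,0.105,0,0]]

```text
time: 22.05
eef_pos: [0.5956, 0.0703, 0.1741]
tool_rot: [[-0.048, 0.999, -0.002], [0.999, 0.048, -0.0], [-0.0, -0.002, -1.0]]
wrist_force: [0.6, 0.9, -2.5]
grip_width: 0.328
grip_force: 72.2
```

Request:
jog_arm:
  rows:
    - [[20,-0.047,0.021,0,-0.17],[20,-0.0485,0.022,0,-0.34],[20,-0.0485,0.022,0,-0.51],[20,-0.0485,0.022,0,-0.68],[20,-0.0485,0.022,0,-0.85]]

```text
time: 22.68
eef_pos: [0.6194, 0.0245, 0.1739]
tool_rot: [[-0.785, 0.619, -0.002], [0.619, 0.785, -0.0], [0.001, -0.001, -1.0]]
wrist_force: [0.5, -0.2, -2.3]
grip_width: 0.326
grip_force: 72.2
```

Request:
jog_arm:
  rows:
    - [[20,0,0,0.02,-0.17],[20,0,0,0.04,-0.34],[20,0,0,0.06,-0.51],[20,0,0,0.08,-0.65],[20,0,0,0.08,-0.65]]

```text
time: 23.3
eef_pos: [0.6185, 0.0246, 0.0928]
tool_rot: [[-1.0, 0.024, -0.004], [0.024, 1.0, -0.0], [0.004, -0.0, -1.0]]
wrist_force: [0.1, 1.1, -1.6]
grip_width: 0.324
grip_force: 72.1
```

Run:
```python
from h import *
c=cams.capture('wrist'); cv2.imwrite('pics/w6.png',c['img']); o,p,R=state(); print(p,np.degrees(np.arctan2(R[1,0],R[0,0])),o['grip_width'],o['wrist_force'])
print('tcp->goal tool shift',R.T@(np.array([.629,.0253,p[2]])-p))
```

```text
[0.61924595 0.02462288 0.09434555] 178.50956570542652 0.3278497586360441 [ 0.82095521  0.11185761 -2.12992826]
tcp->goal tool shift [-9.73311422e-03  9.30589057e-04 -2.14989010e-05]
```

View pics/w6.png

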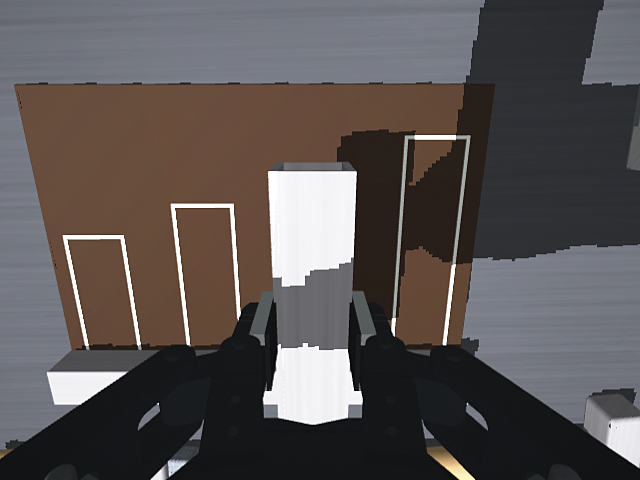

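The tube hangs over the b outline, centred (sides at columns 270 and 355), with a gap of about 10 mm to the bar. I lower it and slide it to the bar.

Request:
jog_arm:
  rows:
    - [[20,0,0.001,0.03,0.003],[20,0,0.001,0.05,0.003],[20,0,0.001,0.06,0.003],[20,0,0.001,0.064,0.003],[20,0,0.001,0.064,0.003]]

```text
time: 23.98
eef_pos: [0.6202, 0.0256, 0.0318]
tool_rot: [[-1.0, 0.026, 0.0], [0.026, 1.0, -0.0], [-0.0, -0.0, -1.0]]
wrist_force: [0.0, -0.1, -2.9]
grip_width: 0.33
grip_force: 72.2
```

Request:
jog_arm:
  rows:
    - [[20,-0.003,0,0.0005,0],[20,-0.006,0,0.0005,0],[20,-0.008,0,0.0005,0],[20,-0.009,0,0.0005,0],[20,-0.009,0,0.0005,0]]

```text
time: 24.6
eef_pos: [0.629, 0.0255, 0.0308]
tool_rot: [[-1.0, 0.026, -0.0], [0.026, 1.0, 0.0], [0.0, 0.0, -1.0]]
wrist_force: [0.1, 0.5, -2.1]
grip_width: 0.326
grip_force: 72.2
```

Request:
jog_arm:
  rows:
    - [[20,0,0,0.001,0],[20,-0.001,0,0.002,0],[20,-0.002,0,0.002,0],[20,-0.003,0,0.002,0],[20,-0.003,0,0.002,0]]

```text
time: 25.22
eef_pos: [0.6303, 0.0254, 0.0294]
tool_rot: [[-1.0, 0.026, -0.004], [0.026, 1.0, -0.0], [0.004, -0.0, -1.0]]
wrist_force: [-24.8, -0.2, 17.0]
grip_width: 0.333
grip_force: 74.7
```

Contact with bar and plate. I release and go to the short tube.

Request:
jog_arm:
  rows:
    - [[20,0,0,-0.001,0],[65,0,0,-0.001,0],[65,0,0,-0.001,0],[65,0,0,-0.04,0],[65,0,0,-0.1,0]]

```text
time: 25.85
eef_pos: [0.6311, 0.0254, 0.1282]
tool_rot: [[-1.0, 0.026, -0.003], [0.026, 1.0, 0.0], [0.003, -0.0, -1.0]]
wrist_force: [0.6, 0.2, 1.0]
grip_width: 0.653
grip_force: 0.0
```

Request:
jog_arm:
  rows:
    - [[100,0,0,-0.06,0],[100,0,0,-0.12,0],[100,0,0,-0.18,0],[100,0,0,-0.18,0]]

```text
time: 26.35
eef_pos: [0.633, 0.0254, 0.3148]
tool_rot: [[-1.0, 0.026, 0.008], [0.026, 1.0, 0.0], [-0.008, 0.0, -1.0]]
wrist_force: [1.0, 0.1, -1.1]
grip_width: 0.997
grip_force: 0.0
```

```bash
python3 tube.py .629 .0253 .036 pics/t3.png
python3 - <<'E'
from h import *
c=cams.capture('top'); im=c['img']; S,V=cv2.split(cv2.cvtColor(im,cv2.COLOR_BGR2HSV))[1:]
g=((S<40)&(V>110)).astype(np.uint8); m=np.zeros_like(g); m[230:320,400:475]=g[230:320,400:475]
r=rect(c,m,.034); print('short',r); o,p,R=state(); print(R.T@np.r_[r[0]-p[:2],0])
E
```

```text
expected px [313.35480994 191.95524011]
tube (array([ 0.63824415, -0.00966299], dtype=float32), np.float32(0.2655305), np.float32(0.14583516), np.float32(88.98105)) tcp [0.63251283 0.02535738 0.31129739] fw [-1.23005879 -0.05080405 -2.19813202]
tool shift [-6.63398511e-03 -3.48606355e-02  2.48323171e-05] x-axis yaw 178.51979119670645
short (array([ 0.4680726 , -0.36867082], dtype=float32), np.float32(0.08279881), np.float32(0.033434782), np.float32(-3.9686127))
[ 1.53821885e-01 -3.98132205e-01 -1.64232200e-04]
```

View pics/t3.png

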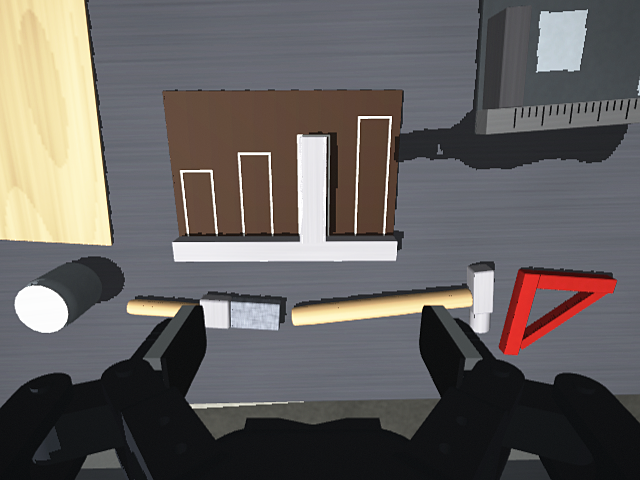

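Tube b lies square on its outline against the bar (313,190). The short tube was knocked 35 mm, to (0.468,-0.369). I go there.

Request:
jog_arm:
  rows:
    - [[100,0.02,-0.05,0,0],[100,0.04,-0.105,0,0],[100,0.06,-0.16,0,0],[100,0.08,-0.215,0,0],[100,0.1,-0.27,0,0]]

```text
time: 27.08
eef_pos: [0.5238, -0.2435, 0.3071]
tool_rot: [[-1.0, 0.026, -0.002], [0.026, 1.0, 0.001], [0.002, 0.001, -1.0]]
wrist_force: [-0.1, -0.4, -0.6]
grip_width: 0.998
grip_force: 0.0
```

Request:
jog_arm:
  rows:
    - [[100,0.02,-0.05,0.02,0],[100,0.04,-0.1,0.05,0.044],[100,0.054,-0.128,0.09,0.044],[100,0.054,-0.128,0.11,0.044],[100,0.054,-0.128,0.11,0.044]]

```text
time: 27.7
eef_pos: [0.4673, -0.3677, 0.1966]
tool_rot: [[-0.998, 0.07, -0.003], [0.07, 0.998, 0.003], [0.003, 0.002, -1.0]]
wrist_force: [0.0, -0.7, 0.1]
grip_width: 0.999
grip_force: 0.0
```

```bash
python3 tube.py .468 -.3687 .034 pics/t4.png
```

```text
expected px [312.35128125 223.6792667 ]
tube (array([ 0.4678933 , -0.37148267], dtype=float32), np.float32(0.08033245), np.float32(0.029999249), np.float32(-3.3535614)) tcp [ 0.46800069 -0.36773364  0.19853817] fw [ 1.20263347 -0.43110324  0.71802274]
tool shift [-1.51886851e-04 -3.74749302e-03 -3.13930870e-06] x-axis yaw 176.03828619280907
```

Request:
jog_arm:
  newtons: 70
  rows:
    - [[100,0,-0.004,0.05,-0.01],[100,0,-0.004,0.1,-0.01],[100,0,-0.004,0.145,-0.01],[100,0,-0.004,0.168,-0.01],[100,0,-0.004,0.172,-0.01]]

```text
time: 28.38
eef_pos: [0.4681, -0.3717, 0.0268]
tool_rot: [[-0.998, 0.058, -0.0], [0.058, 0.998, 0.0], [0.0, 0.0, -1.0]]
wrist_force: [-0.7, -0.2, 0.1]
grip_width: 0.999
grip_force: 0.0
```

Request:
jog_arm:
  rows:
    - [[60,0,0,0,0],[20,0,0,0,0],[20,0,0,0,0],[20,0,0,0,0],[20,0,0,0,0]]

```text
time: 29.0
eef_pos: [0.4679, -0.3729, 0.0282]
tool_rot: [[-0.998, 0.06, 0.001], [0.06, 0.998, -0.001], [-0.002, -0.001, -1.0]]
wrist_force: [-0.4, 1.0, 6.4]
grip_width: 0.328
grip_force: 70.4
```

Request:
jog_arm:
  rows:
    - [[20,0,0,-0.01,0],[20,0,0,-0.04,0],[20,0,0,-0.09,0],[20,0.001,0.02,-0.14,0],[20,0.002,0.058,-0.15,0]]

```text
time: 29.62
eef_pos: [0.4695, -0.3151, 0.1813]
tool_rot: [[-0.998, 0.061, 0.004], [0.061, 0.998, -0.003], [-0.004, -0.003, -1.0]]
wrist_force: [0.1, 0.5, -1.7]
grip_width: 0.333
grip_force: 69.5
```

Request:
jog_arm:
  rows:
    - [[20,0.002,0.05,0,0],[20,0.004,0.1,0,0],[20,0.006,0.15,0,0],[20,0.008,0.2,0,0],[20,0.01,0.25,0,0]]

```text
time: 30.25
eef_pos: [0.4735, -0.0628, 0.1776]
tool_rot: [[-0.998, 0.06, 0.001], [0.06, 0.998, -0.0], [-0.001, -0.0, -1.0]]
wrist_force: [1.2, -0.3, -1.1]
grip_width: 0.332
grip_force: 69.5
```

Request:
jog_arm:
  rows:
    - [[20,0.002,0.05,0,0],[20,0.004,0.1,0,0],[20,0.006,0.15,0,0],[20,0.008,0.2,0,0],[20,0.01,0.25,0,0]]

```text
time: 30.88
eef_pos: [0.4785, 0.1875, 0.1776]
tool_rot: [[-0.998, 0.06, 0.001], [0.06, 0.998, 0.0], [-0.001, 0.0, -1.0]]
wrist_force: [0.6, -0.3, -1.5]
grip_width: 0.329
grip_force: 69.5
```

Request:
jog_arm:
  rows:
    - [[20,0.002,0.05,0,0.17],[20,0.004,0.1,0,0.34],[20,0.004,0.1,0,0.51],[20,0.004,0.1,0,0.68],[20,0.004,0.1,0,0.85]]

```text
time: 31.5
eef_pos: [0.4806, 0.286, 0.1774]
tool_rot: [[-0.61, 0.793, 0.0], [0.793, 0.61, -0.0], [-0.0, 0.0, -1.0]]
wrist_force: [-0.5, 0.3, -1.3]
grip_width: 0.331
grip_force: 69.7
```

Request:
jog_arm:
  rows:
    - [[20,0,0,0,0.17],[20,0,0,0,0.34],[20,0,0,0,0.51],[20,0,0,0,0.614],[20,0,0,0,0.614]]

```text
time: 32.12
eef_pos: [0.4807, 0.2858, 0.1773]
tool_rot: [[-0.048, 0.999, 0.0], [0.999, 0.048, 0.0], [0.0, 0.0, -1.0]]
wrist_force: [-0.8, 0.6, -1.9]
grip_width: 0.33
grip_force: 69.7
```

Run:
```python
from h import *
c=cams.capture('wrist'); cv2.imwrite('pics/w7.png',c['img']); o,p,R=state(); print(p,np.degrees(np.arctan2(R[1,0],R[0,0])),o['grip_width'],o['wrist_force'])
print('tool shift',R.T@(np.array([.4798,.2874,p[2]])-p))
```

```text
[0.48076201 0.28582192 0.17727621] 92.82782396812593 0.3294417149540555 [-0.07678044  0.64990569 -1.38349549]
tool shift [ 1.62361636e-03 -8.82988922e-04 -4.66660606e-09]
```

View pics/w7.png

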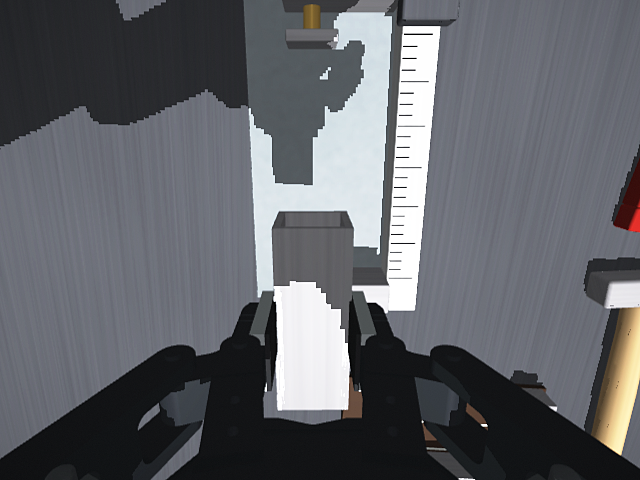

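The short tube is held square over the gauge (sides at columns 273 and 353, far end at row 220). I lower it, slide 3 mm towards the fixed jaw and let go.

Request:
jog_arm:
  rows:
    - [[20,0.002,-0.001,0.05,0],[20,0.002,-0.001,0.1,0],[20,0.002,-0.001,0.13,0],[20,0.002,-0.001,0.146,0],[20,0.002,-0.001,0.149,0]]

```text
time: 32.8
eef_pos: [0.4799, 0.2879, 0.0281]
tool_rot: [[-0.048, 0.999, 0.0], [0.999, 0.048, 0.0], [0.0, 0.0, -1.0]]
wrist_force: [-7.6, -5.6, 18.2]
grip_width: 0.331
grip_force: 72.0
```

Request:
jog_arm:
  rows:
    - [[20,-0.001,0,0.001,0],[20,-0.002,0,0.001,0],[20,-0.003,0,0.001,0],[20,-0.003,0,0.001,0]]

```text
time: 33.3
eef_pos: [0.4806, 0.2853, 0.0282]
tool_rot: [[-0.047, 0.999, 0.002], [0.999, 0.047, 0.001], [0.001, 0.002, -1.0]]
wrist_force: [-0.8, 3.0, 6.1]
grip_width: 0.329
grip_force: 70.7
```

Request:
jog_arm:
  rows:
    - [[45,0,0,-0.001,0],[60,0,0,-0.001,0],[60,0,0,-0.001,0],[60,0,0,-0.03,0],[60,0,0,-0.09,0]]

```text
time: 33.92
eef_pos: [0.4787, 0.2841, 0.1155]
tool_rot: [[-0.047, 0.999, -0.004], [0.999, 0.047, -0.002], [-0.002, -0.004, -1.0]]
wrist_force: [1.8, -0.4, -0.1]
grip_width: 0.594
grip_force: 0.0
```

Request:
jog_arm:
  rows:
    - [[80,0.02,0.01,-0.04,0],[80,0.075,0.04,-0.05,0],[80,0.13,0.07,-0.05,0],[80,0.165,0.075,-0.05,0],[80,0.165,0.075,-0.05,0]]

```text
time: 34.55
eef_pos: [0.5468, 0.4551, 0.1656]
tool_rot: [[-0.049, 0.999, -0.001], [0.999, 0.049, -0.001], [-0.001, -0.001, -1.0]]
wrist_force: [-0.8, -0.4, -0.3]
grip_width: 0.802
grip_force: 0.0
```

Request:
jog_arm:
  newtons: 60
  rows:
    - [[80,0,0,0.05,0],[80,0,0,0.091,0],[50,0,0,0.091,0],[20,0,0,0.091,0],[20,0,0,0.091,0]]

```text
time: 35.17
eef_pos: [0.5473, 0.4532, 0.0784]
tool_rot: [[-0.047, 0.999, 0.001], [0.999, 0.047, 0.001], [0.001, 0.001, -1.0]]
wrist_force: [-3.4, -3.2, -0.9]
grip_width: 0.361
grip_force: 60.5
```

Request:
jog_arm:
  rows:
    - [[20,0,0,0,0],[20,-0.005,0,0,0],[20,-0.015,0,0,0],[20,-0.03,0,0,0],[20,-0.045,0,0,0]]

```text
time: 35.8
eef_pos: [0.5493, 0.4092, 0.0784]
tool_rot: [[-0.048, 0.999, 0.002], [0.999, 0.048, 0.003], [0.003, 0.002, -1.0]]
wrist_force: [-2.4, 8.9, -3.0]
grip_width: 0.358
grip_force: 60.4
```

Request:
jog_arm:
  rows:
    - [[20,-0.015,0,0,0],[20,-0.025,0,0,0],[20,-0.03,0,0,0],[20,-0.035,0,0,0],[20,-0.035,0,0,0]]

```text
time: 36.42
eef_pos: [0.5511, 0.3737, 0.0784]
tool_rot: [[-0.047, 0.999, 0.002], [0.999, 0.047, 0.002], [0.002, 0.002, -1.0]]
wrist_force: [-4.8, 2.8, -0.0]
grip_width: 0.363
grip_force: 60.6
```

Request:
jog_arm:
  rows:
    - [[20,-0.006,0,0,0],[20,-0.012,0,0,0],[20,-0.018,0,0,0],[20,-0.0215,0,0,0],[20,-0.023,0,0,0]]

```text
time: 37.05
eef_pos: [0.5521, 0.3516, 0.0784]
tool_rot: [[-0.047, 0.999, 0.002], [0.999, 0.047, 0.004], [0.004, 0.002, -1.0]]
wrist_force: [-4.2, 11.0, -3.0]
grip_width: 0.365
grip_force: 60.4
```

Request:
jog_arm:
  rows:
    - [[20,0,0,0,0],[20,0,0,0,0],[20,0,0,0,0],[20,0,0,0,0],[20,0,0,0,0]]

```text
time: 37.67
eef_pos: [0.5521, 0.3515, 0.0784]
tool_rot: [[-0.047, 0.999, 0.002], [0.999, 0.047, 0.003], [0.003, 0.002, -1.0]]
wrist_force: [-3.9, 8.1, -2.3]
grip_width: 0.359
grip_force: 60.4
```

Run:
```python
from h import *
o,p,R=state(); print(p, o['wrist_force'])
c=cams.capture('wrist'); im=c['img']; cv2.imwrite('pics/w8c.png',cv2.resize(im[60:460,80:400],None,fx=1.5,fy=1.5))
```

```text
[0.55208286 0.35151565 0.07837656] [-3.93787281  8.11246318 -2.2776353 ]
```

View pics/w8c.png

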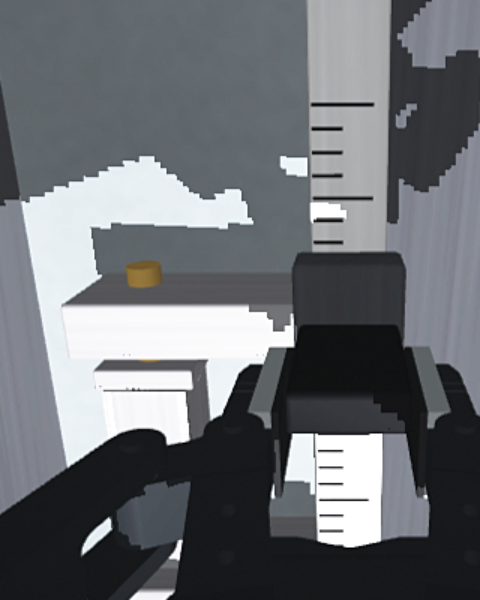

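The pin (crop 143,272) is out as far as before, so tube d is gauged. I run the jaw back and fetch the tube.

Request:
jog_arm:
  rows:
    - [[20,0.012,0,0,0],[20,0.03,0,0,0],[20,0.048,0,0,0],[20,0.064,0,0,0],[20,0.07,0,0,0]]

```text
time: 38.35
eef_pos: [0.5488, 0.4205, 0.0784]
tool_rot: [[-0.047, 0.999, 0.001], [0.999, 0.047, -0.0], [-0.0, 0.001, -1.0]]
wrist_force: [-6.0, -8.1, 4.3]
grip_width: 0.361
grip_force: 61.1
```

Request:
jog_arm:
  rows:
    - [[20,0.01,0,0,0],[20,0.02,0,0,0],[20,0.028,0,0,0],[20,0.032,0,0,0],[20,0.033,0,0,0]]

```text
time: 38.98
eef_pos: [0.5473, 0.453, 0.0784]
tool_rot: [[-0.047, 0.999, 0.001], [0.999, 0.047, 0.0], [-0.0, 0.001, -1.0]]
wrist_force: [-6.7, -7.8, 3.7]
grip_width: 0.361
grip_force: 61.0
```

Request:
jog_arm:
  rows:
    - [[20,0,0,0,0],[60,0,0,0,0],[80,0,0,0,0],[80,0,0,-0.04,0],[80,0,0,-0.09,0]]

```text
time: 39.6
eef_pos: [0.5468, 0.4529, 0.1667]
tool_rot: [[-0.047, 0.999, -0.001], [0.999, 0.047, -0.001], [-0.001, -0.001, -1.0]]
wrist_force: [-0.2, 0.1, -0.4]
grip_width: 0.797
grip_force: 0.0
```

Request:
jog_arm:
  rows:
    - [[80,-0.05,-0.025,0,0],[80,-0.1,-0.05,0,0],[65,-0.15,-0.07,0,0],[65,-0.17,-0.075,0,0],[65,-0.17,-0.075,0,0]]

```text
time: 40.22
eef_pos: [0.4805, 0.2792, 0.1669]
tool_rot: [[-0.046, 0.999, 0.002], [0.999, 0.046, 0.001], [0.001, 0.002, -1.0]]
wrist_force: [0.3, 0.5, 0.3]
grip_width: 0.65
grip_force: 0.0
```

Request:
jog_arm:
  newtons: 70
  rows:
    - [[65,0.0025,-0.001,0.05,0],[65,0.0025,-0.001,0.1,0],[65,0.0025,-0.001,0.13,0],[65,0.0025,-0.001,0.139,0],[65,0.0025,-0.001,0.139,0]]

```text
time: 40.85
eef_pos: [0.4794, 0.283, 0.0273]
tool_rot: [[-0.047, 0.999, -0.0], [0.999, 0.047, 0.0], [0.0, -0.0, -1.0]]
wrist_force: [-0.5, -0.9, 0.0]
grip_width: 0.651
grip_force: 0.0
```

Request:
jog_arm:
  rows:
    - [[20,0,0,0,0],[20,0,0,0,0],[20,0,0,0,0],[20,0,0,-0.005,0],[20,0,0,-0.04,0]]

```text
time: 41.48
eef_pos: [0.4777, 0.2825, 0.0657]
tool_rot: [[-0.047, 0.999, -0.003], [0.999, 0.047, -0.0], [0.0, -0.003, -1.0]]
wrist_force: [-0.8, 4.9, -4.8]
grip_width: 0.325
grip_force: 72.3
```

Request:
jog_arm:
  rows:
    - [[20,0,0,-0.05,0],[20,0,0,-0.11,0],[20,-0.02,0.007,-0.11,0],[20,-0.06,0.02,-0.11,0],[20,-0.104,0.034,-0.11,0]]

```text
time: 42.1
eef_pos: [0.5179, 0.179, 0.1776]
tool_rot: [[-0.048, 0.999, 0.001], [0.999, 0.048, -0.0], [-0.0, 0.001, -1.0]]
wrist_force: [-0.5, -0.6, -1.3]
grip_width: 0.33
grip_force: 72.8
```

Request:
jog_arm:
  rows:
    - [[20,-0.05,0.017,0,0],[20,-0.1,0.034,0,0],[20,-0.15,0.051,0,0],[20,-0.2,0.068,0,0],[20,-0.25,0.087,0,0]]

```text
time: 42.72
eef_pos: [0.6167, -0.0675, 0.1776]
tool_rot: [[-0.047, 0.999, 0.001], [0.999, 0.047, -0.0], [-0.0, 0.001, -1.0]]
wrist_force: [-0.0, 0.8, -1.2]
grip_width: 0.33
grip_force: 72.8
```

Request:
jog_arm:
  rows:
    - [[20,-0.05,0.017,0,-0.17],[20,-0.05,0.017,0,-0.34],[20,-0.05,0.017,0,-0.51],[20,-0.05,0.017,0,-0.68],[20,-0.05,0.017,0,-0.85]]

```text
time: 43.35
eef_pos: [0.6357, -0.1149, 0.1774]
tool_rot: [[-0.785, 0.62, 0.0], [0.62, 0.785, -0.0], [-0.0, -0.0, -1.0]]
wrist_force: [-0.4, -0.1, -1.8]
grip_width: 0.328
grip_force: 72.7
```

Request:
jog_arm:
  rows:
    - [[20,0,0,0.02,-0.17],[20,0,0,0.04,-0.34],[20,0,0,0.06,-0.51],[20,0,0,0.08,-0.65],[20,0,0,0.08,-0.65]]

```text
time: 43.98
eef_pos: [0.6351, -0.1147, 0.0959]
tool_rot: [[-1.0, 0.025, -0.002], [0.025, 1.0, 0.0], [0.002, 0.0, -1.0]]
wrist_force: [-0.1, 0.1, -2.4]
grip_width: 0.332
grip_force: 72.7
```

Run:
```python
from h import *
c=cams.capture('wrist'); cv2.imwrite('pics/w9.png',c['img']); o,p,R=state(); print(p,np.degrees(np.arctan2(R[1,0],R[0,0])),o['grip_width'],o['wrist_force'])
print('tcp->goal tool shift',R.T@(np.array([.646,-.1151,p[2]])-p))
```

```text
[ 0.63560884 -0.11480444  0.09713108] 178.45402550067524 0.32778230023095506 [ 0.62185943  0.04995449 -0.88517813]
tcp->goal tool shift [-1.03953493e-02 -1.51102222e-05 -7.36415778e-06]
```

View pics/w9.png

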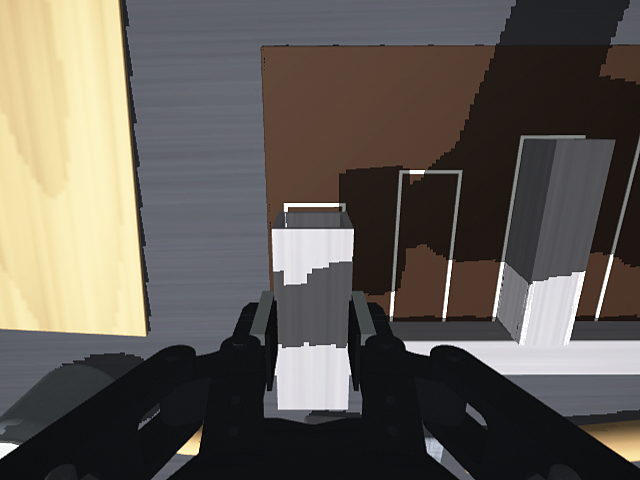

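Over the d outline, the tube is centred (sides at columns 273 and 353) and square, about 10 mm from the bar. Tube b is still in place at the right.

Request:
jog_arm:
  rows:
    - [[20,0,0,0.03,0.003],[20,0,0,0.05,0.003],[20,0,0,0.06,0.003],[20,0,0,0.063,0.003],[20,0,0,0.063,0.003]]

```text
time: 44.65
eef_pos: [0.6361, -0.1149, 0.0345]
tool_rot: [[-1.0, 0.027, 0.001], [0.027, 1.0, -0.0], [-0.001, -0.0, -1.0]]
wrist_force: [-0.4, -0.3, -3.3]
grip_width: 0.327
grip_force: 72.7
```

Request:
jog_arm:
  rows:
    - [[20,-0.003,0,0,0],[20,-0.006,0,0,0],[20,-0.008,0,0,0],[20,-0.009,0,0,0],[20,-0.009,0,0,0]]

```text
time: 45.28
eef_pos: [0.6448, -0.1151, 0.0338]
tool_rot: [[-1.0, 0.027, -0.0], [0.027, 1.0, -0.0], [0.0, -0.0, -1.0]]
wrist_force: [-0.2, -0.3, -1.8]
grip_width: 0.329
grip_force: 72.7
```

Request:
jog_arm:
  rows:
    - [[20,0,0,0.002,0],[20,0,0,0.003,0],[20,-0.001,0,0.003,0],[20,-0.002,0,0.003,0],[20,-0.002,0,0.003,0]]

```text
time: 45.9
eef_pos: [0.6458, -0.1151, 0.0308]
tool_rot: [[-1.0, 0.027, -0.003], [0.027, 1.0, 0.0], [0.003, 0.0, -1.0]]
wrist_force: [-10.5, 0.7, 5.3]
grip_width: 0.324
grip_force: 73.6
```

Request:
jog_arm:
  rows:
    - [[20,-0.0005,0,0.0005,0],[20,-0.001,0,0.0005,0],[20,-0.001,0,0.0005,0]]

```text
time: 46.28
eef_pos: [0.6459, -0.1151, 0.0307]
tool_rot: [[-1.0, 0.027, -0.005], [0.027, 1.0, 0.0], [0.005, 0.0, -1.0]]
wrist_force: [-23.4, 0.7, 15.8]
grip_width: 0.328
grip_force: 74.9
```

Request:
jog_arm:
  rows:
    - [[20,0,0,-0.001,0],[65,0,0,-0.001,0],[65,0,0,-0.001,0],[65,0,0,-0.04,0],[65,0,0,-0.1,0]]

```text
time: 46.9
eef_pos: [0.6471, -0.1149, 0.1298]
tool_rot: [[-1.0, 0.027, -0.003], [0.027, 1.0, 0.001], [0.003, 0.001, -1.0]]
wrist_force: [0.5, 0.1, 0.0]
grip_width: 0.654
grip_force: 0.0
```

Request:
jog_arm:
  rows:
    - [[65,0,0.05,-0.05,0],[65,0,0.09,-0.1,0],[65,0,0.09,-0.15,0],[65,0,0.09,-0.18,0],[65,0,0.09,-0.18,0]]

```text
time: 47.52
eef_pos: [0.6508, -0.0249, 0.3136]
tool_rot: [[-1.0, 0.026, 0.005], [0.026, 1.0, -0.0], [-0.005, -0.0, -1.0]]
wrist_force: [0.7, -0.9, -0.4]
grip_width: 0.652
grip_force: 0.0
```

Run:
```python
from h import *
c=cams.capture('wrist'); im=c['img']; cv2.imwrite('pics/fin.png',im); S,V=cv2.split(cv2.cvtColor(im,cv2.COLOR_BGR2HSV))[1:]
ex=np.array([.9997,-.0228]); ey=np.array([.0228,.9997])
for n,ctr,L in (('b',[.629,.0253],.12),('d',[.646,-.1151],.08)):
    s=np.array(ctr)+ex*.5*L
    # scan along the row across the tube, and along it, on the top face z=.036
    ip=lambda q:im[tuple(int(round(v)) for v in proj(c,[*q,.036])[::-1])].mean()
    for f in (-.35,0,.2):
        a=np.array([ip(np.array(ctr)+ex*f*L+ey*t) for t in np.arange(-.03,.03,.001)]); k=np.where(a>150)[0]
        print(n,'side edges at',f,(k.min()-30,k.max()-30) if len(k) else None)
    a=np.array([ip(s-ex*t) for t in np.arange(L-.015,L+.015,.001)]); print(n,'near end bright-> drop (mm from bar)',[(round(1000*(L-.015)+i),int(v)) for i,v in enumerate(a)][5:25])
o,p,R=state(); print(p,o['time'])
```

```text
b side edges at -0.35 (np.int64(-21), np.int64(13))
b side edges at 0 (np.int64(-21), np.int64(13))
b side edges at 0.2 (np.int64(-21), np.int64(14))
b near end bright-> drop (mm from bar) [(110, 231), (111, 231), (112, 230), (113, 231), (114, 231), (115, 231), (116, 230), (117, 231), (118, 233), (119, 239), (120, 228), (121, 109), (122, 7), (123, 21), (124, 45), (125, 74), (126, 71), (127, 70), (128, 69), (129, 70)]
d side edges at -0.35 (np.int64(-16), np.int64(23))
d side edges at 0 (np.int64(-16), np.int64(23))
d side edges at 0.2 (np.int64(-16), np.int64(23))
d near end bright-> drop (mm from bar) [(70, 236), (71, 236), (72, 236), (73, 236), (74, 236), (75, 236), (76, 236), (77, 236), (78, 237), (79, 245), (80, 226), (81, 56), (82, 106), (83, 131), (84, 74), (85, 75), (86, 75), (87, 76), (88, 76), (89, 76)]
[ 0.650526   -0.02506336  0.31127293] 47.575
```

```bash
python3 -c "
from station import env
print(env.hand_in())"
```

```text
the job is handed in; nothing more can be done
None
```

Job handed in: only two tubes were present. The 120 mm tube was gauged first, then the 80 mm tube, and my last measurement put both on their own outlines, tight and square to the stop bar. The jaw was run back to within about 2 mm of fully open. The hand-in returned no verdict.

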